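# Hang the headset hanger in the desk rail

### The job

Take the orange headset hanger off its wooden dock, feed its roller foot into the open end of the desk's accessory rail, and slide it gently along the rail until the red sprung catch clicks up into the pocket under the foot. Do not force it, let go of it there, and leave the mug, the plant and the picture frame alone.

Things in the scene. Friction and masses are not known exactly. Their poses are not given: they have to be found in the camera images.
- hanger: loose orange hanger with a steel foot, about 0.22 kg. Origin: centre of the foot's underside, z up. Foot along y: y -28 to +24 mm, 18 wide, 10 thick, with four white upright guide rollers, 10 mm diameter, that make it 24 mm wide (in x) at y -17 and +18. It enters the rail with its -y end (nose) first. Above it a neck 8 (x) by 20 (y) mm up to z 22, then the grip block
- grip (a point): point in the hanger's orange grip block, 45 mm above the hanger's origin, axes as the hanger's. The block is 24 (x) by 24 (y) mm and stands from 22 to 62 mm above the hanger's origin
- pocket (a point): middle of the pocket in the underside of the hanger's foot (hanger y +4 mm, z 0): the pocket is 12 mm long (y -2 to +10), 4 mm deep, with square walls. Ahead of it is a flat land (y -10 to -2), then the nose, bevelled underneath (rises from y -10 to 6.5 mm at the tip) to ride over the catch; behind it a flat rear land
- hook (a point): lowest point of the hanger's J-hook of 8 mm orange bar, 58 mm to -x of the hanger's origin and 32 mm below it; the hook reaches out to x -84 mm, and runs down at x -44 mm
- dock: fixed dark wooden block on which the hanger's foot stands at the start, the hook hanging beside it: block 46 (x) by 75 (y) mm, top 70 mm above the desk, base plate 100 by 100 by 8 mm. Origin on the desk under its centre
- rail: aluminium C-channel fixed on two dark posts. Origin on the desk under its middle; it runs along its own y, 240 mm long, +y end open, -y end capped. Running floor 110 mm above the desk; inside 26 wide, 11.5 high; two 4 mm lips on top leave a 12 mm slot; outside 36 wide, top 125.5 mm above the desk. The hanger goes in with axes parallel to the rail's. Bears at most 25 N from the hanger
- rail_mouth (a point): middle of the rail's open end, at the height of the running floor; axes as the rail's (its +y points out of the rail). The red catch stands in the channel 100 to 180 mm from here: its place differs each time and is not measured, but it can be seen through the slot
- catch (a joint): how far the red sprung catch (10 by 8 mm, 6 mm high, soft 0.3 N/mm spring) is pressed down, m: 0 free, 0.006 under a flat land of the foot, 0.002 when up in the pocket. The nose rides over it with a few N of drag; some 33 mm of travel after first touch it springs up into the pocket, and 4 mm later the foot stops hard against it. 10 N there is ample; rail and catch bear at most 25 N
- mug: blue mug, 76 mm wide, 85 mm tall, loose; origin under its centre. Bystander
- plant: succulent in a red pot, 90 mm wide, about 140 mm tall, loose; origin under its centre. Bystander
- frame: white picture frame, 100 mm (y) wide, 130 mm tall, loose; origin under the frame's lower edge. Bystander
Mind the look-alikes: they are no part of the job. Leave any pink or yellow look-alike of the hanger alone.

How it is judged:
On the way, in this order (a step that is already met when the one before it is completed fails the run):
1. the hanger's foot has entered the rail at its open end (y of hanger in the frame of rail between -0.1 and 0.115 m and x of hanger in the frame of rail between -0.004 and 0.004 m and z of hanger in the frame of rail between 0.107 and 0.114 m), for 0.1 s.
2. the foot, in the rail, rides over the catch and presses it down (value of joint catch above 0.0042 m and y of hanger in the frame of rail below 0.07 m).
At the end, for the whole second after the job is handed in: the hanger's foot is in the rail (within 4 mm across and in height, within 7 degrees of the rail's direction), the catch is up in the foot's pocket (pressed 0.9 to 3.4 mm), and the hanger is released and at rest (value of joint catch between 0.0009 and 0.0034 m and y of hanger in the frame of rail between -0.085 and 0.03 m and x of hanger in the frame of rail between -0.004 and 0.004 m and z of hanger in the frame of rail between 0.107 and 0.114 m and angle between the y axis of hanger and the y axis of rail, either way round below 0.12 rad and linear speed of hanger below 0.02 m/s); the robot touches nothing.
It fails at once if the hanger is pressed on the rail or its catch with more than 25 N (contact force between hanger and rail above 25 N).
It fails at once if the mug is moved by more than 25 mm or tipped over (distance of mug from where it was at the start of the episode above 0.025 m or angle between mug's own z axis and vertical above 0.5 rad).
It fails at once if the plant is moved by more than 25 mm or tipped over (distance of plant from where it was at the start of the episode above 0.025 m or angle between plant's own z axis and vertical above 0.5 rad).
It fails at once if the picture frame is moved by more than 25 mm or tipped over (distance of frame from where it was at the start of the episode above 0.025 m or angle between frame's own z axis and vertical above 0.5 rad).
It also fails if it takes over 61 s, if anything falls off the work surface, if the arm or the gripper's body presses on something with over 40 N, if the wrist force passes 120 N, or if a joint passes its speed limit or range.

### The arm

A 6-joint arm with a two-finger parallel gripper is mounted at the origin on the work surface. World frame = base frame: x ahead of the robot, y to its left, z up, the work surface at z = 0. Lengths are in m, angles in rad, forces in N, time in s.
With the tool pointing down it reaches from about 0.3 to 1 m from the base axis. Payload 5.1 kg.
Tool frame: the origin (TCP) lies midway between the tips of the shut fingers; the grasp point (between the pads) lies robot.grasp_offset behind it (robot.grasp_offset is the distance from the TCP to the grasp point, in m); z points along the fingers, y is the line along which they close (so a half turn about z gives the same grasp; the last joint's range is limited). The gripper opens to 95 mm and grips with 3 to 60 N. Pads are 20 mm wide; open, the fingers measure 119 mm over their backs; the gripper's body (75 mm by 180 mm) begins 59 mm behind the grasp point.
Start: joints at [1.094, 0.124, 1.65, -0, 1.367, -0.083], TCP at [0.249, 0.6, 0.185] pointing down, gripper open.
Joint ranges: [-2.61, 2.61], [-1.02, 2.33], [0.03, 2.71], [-1.35, 4.49], [0.32, 2.68], [-2.91, 2.91]. Speed limits (rad/s): [2.57, 2.57, 3.14, 3.14, 3.14, 3.14].

### API

Orientations are given as a unit quaternion [x, y, z, w].
In Python, from station import robot, capture gives the robot as it stands.
- The arm moves only by the shell command python3 -m inch 'ROWS' [OPENING] [FORCE]. ROWS is JSON, a list of rows, each a list of 6 numbers: the shift along the tool's x, y, z in m, then the turn, a rotation vector about the tool's x, y, z in degrees. A call has exactly 5 rows; each row is the pose to reach, as a shift and turn from the pose commanded when the call began, along the tool's axes at that moment; what a row does not reach only later rows make up. A row lasts 1/10 s, in which the tool goes at most 50 mm and 8.59 degrees, less where a joint would pass 70% of its speed; a pose out of reach is approached as far as the arm can. A call with a gripper value outside its range is refused whole. OPENING is the opening in per cent of the stroke, from 0 (shut) to 100 (fully open), set as the call begins (- or left out, the last holds). The fingers move at their own pace and stop on an object; FORCE is the grip in N (left out, the last holds). Time passes only in rows, so rows that repeat a pose let the fingers close, or fill a call up. It gives the time, the measured TCP pose, the force, the opening and the grip force at its end, in the units of the state.
- robot.get_obs(): the state, without advancing time (a new reading comes with each control period).
- capture(name): name is "scene" or "top" or "wrist"; returns a dict with "img" (400x640x3 uint8, red, green, blue), "camera_matrix" (3x3 intrinsics, pixels), "pose" (4x4, takes a point from camera to world coordinates). Camera axes: x right, y up, looking along -z (the intrinsics and any distortion apply to the point x, -y, -z); pixel columns grow to the right and rows downward; lengths in m; the calibration is good to about 2 mm. A picture is of the moment at which its call begins. There is no depth.
- robot.sign_off(): hands the job in; it is judged then, once.
The state is a dict: "clock": time; "q": joint angles; "dq": joint speeds; "effort": joint torques, N m; "tcp_pos": TCP position; "ee_rot": TCP orientation; "force": force on the tool from outside, world axes, zero at the start; "torque": the same for the moment, N m; "opening": opening from 0.0 (shut) to 1.0 (fully open); "grasp_force": force on a finger pad.
Only numpy, scipy, OpenCV 4.12 (cv2) and the standard library are available. Lean on these libraries where they do the work, as an engineer would, in place of code of your own. Each camera call takes 0.05 s, during which the arm holds its last target. There are 200 camera calls.

## Working session

There is one attempt and no reset: what is moved stays moved. The work goes in short steps, Python scripts to look and compute and a shell command to move; the robot and the scene stay as the last step left them, time stands still between calls to the robot, and variables do not carry over. Pictures are saved under pics/ and viewed, at most 10 in all, crops included, and the job is handed in when it is done.

```bash
ls; mkdir -p pics; python3 - <<'E'
from station import robot,capture
import cv2,numpy as np
for n in("scene","top"):
    c=capture(n);cv2.imwrite(f"pics/{n}0.png",c["img"][:,:,::-1]);np.savez(f"pics/{n}0.npz",**c);print(n,c["camera_matrix"].round(1).tolist(),c["pose"].round(4).tolist(),[k for k in c])
o=robot.get_obs();print(o,robot.grasp_offset)
E
```

```text
pics
scene [[387.0, 0.0, 313.9], [0.0, 387.0, 206.9], [0.0, 0.0, 1.0]] [[-0.5402, -0.5766, 0.613, 1.1264], [0.8415, -0.3595, 0.4034, 0.4075], [-0.0122, 0.7337, 0.6794, 0.7419], [0.0, 0.0, 0.0, 1.0]] ['img', 'camera_matrix', 'pose']
top [[520.3, 0.0, 320.3], [0.0, 520.3, 193.3], [0.0, 0.0, 1.0]] [[-0.0226, 0.9939, -0.1082, 0.3894], [-0.9997, -0.0225, 0.0022, 0.0375], [-0.0003, 0.1082, 0.9941, 1.6937], [0.0, 0.0, 0.0, 1.0]] ['img', 'camera_matrix', 'pose']
{'clock': 0.1, 'q': array([ 1.09444170e+00,  1.24454552e-01,  1.65155412e+00, -4.80984252e-05,
        1.36750772e+00, -8.25760321e-02]), 'dq': array([-0.00145342, -0.00066199, -0.00334879, -0.00163551, -0.00139379,
        0.00059222]), 'effort': array([ 4.77347476e-04, -4.18879688e+01, -3.61097324e+01,  7.76282419e-02,
        4.61751991e-02, -8.87568103e-05]), 'tcp_pos': array([0.24911978, 0.59966221, 0.18419068]), 'ee_rot': array([ 1.95614805e-01,  9.80680336e-01, -9.31047610e-04, -2.42688059e-04]), 'force': array([ 1.10105664, -0.12969304, -0.01187968]), 'torque': array([ 0.0129999 ,  0.01940332, -0.05283927]), 'grasp_force': 0.0, 'opening': 1.003300704824939} 0.0188
```

View pics/scene0.png

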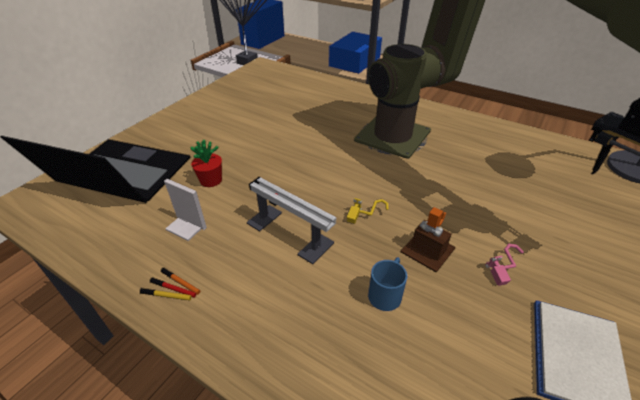

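View pics/top0.png

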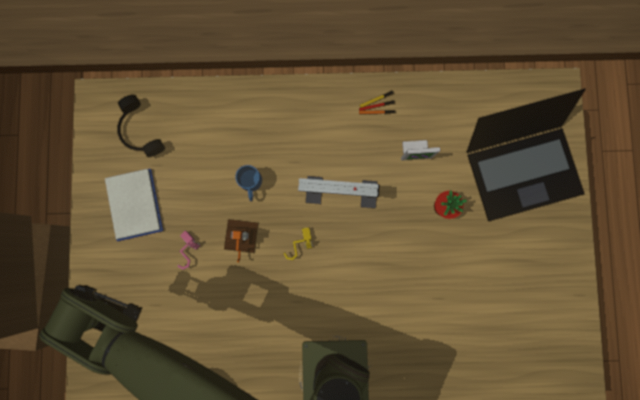

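The scene view shows the rail, the mug near its open end, and the hanger on its dock at (436,220). In the top view the rail runs (299,185) to (379,189), the catch is a red dot at about (355,189), and the hanger is at (237,237) with its hook toward -x. Next I'll enlarge the crops.

```bash
python3 - <<'E'
import cv2,numpy as np
t=cv2.imread("pics/top0.png");s=cv2.imread("pics/scene0.png")
a=cv2.resize(t[155:275,220:390],None,fx=4.7,fy=4.7,interpolation=cv2.INTER_CUBIC)
b=cv2.resize(s[170:280,240:460],None,fx=3.6,fy=3.6,interpolation=cv2.INTER_CUBIC)
cv2.imwrite("pics/c1.png",np.clip(a*1.6,0,255));cv2.imwrite("pics/c2.png",np.clip(b*1.3,0,255))
E
```

```text
[ WARN:0@0.029] global loadsave.cpp:1063 imwrite_ Unsupported depth image for selected encoder is fallbacked to CV_8U.
```

View pics/c1.png

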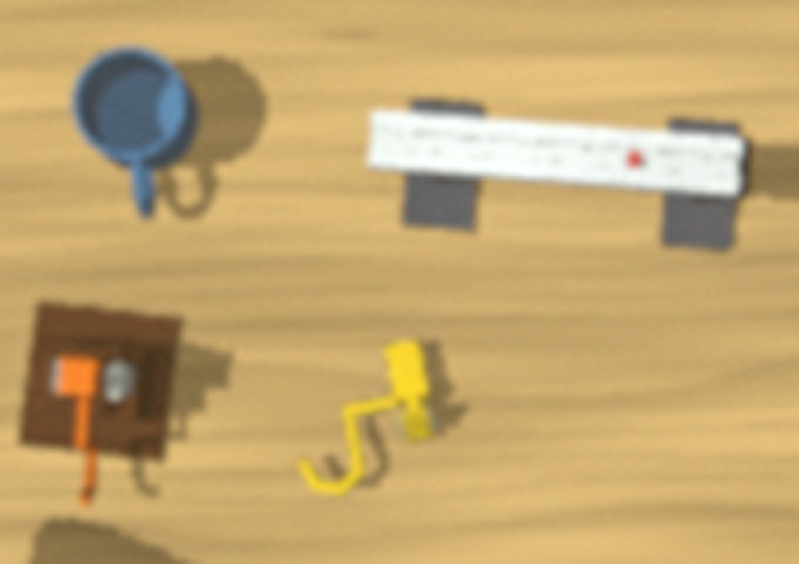

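View pics/c2.png

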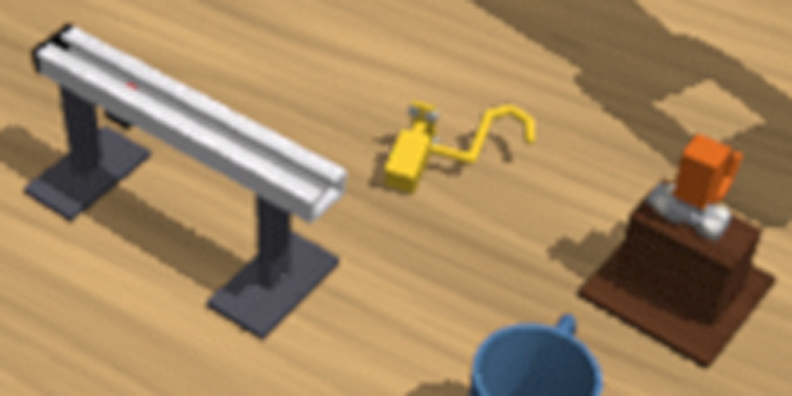

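The crops show the rail top with its left (mouth) end from (372,109) to (370,168) and its right end from (743,137) to (742,194). The catch is at (635,158) and the top of the orange block is at (76,376), with the foot's nose to its right (-y). The scene crop shows the rail's open end at (330,190) and the orange block at (707,165).

```bash
cat > h.py <<'E'
import numpy as np,cv2
from scipy.spatial.transform import Rotation as R
def ray(c,uv):
    K=c["camera_matrix"];p=np.linalg.inv(K)@[uv[0],uv[1],1];return c["pose"][:3,:3]@(p*[1,-1,-1]),c["pose"][:3,3]
def at(c,uv,z):
    d,o=ray(c,uv);return (o+d*(z-o[2])/d[2])[:3]
def proj(c,P):
    P=np.atleast_2d(P);q=(P-c["pose"][:3,3])@c["pose"][:3,:3]*[1,-1,-1];q=q@c["camera_matrix"].T;return q[:,:2]/q[:,2:]
E
python3 - <<'E'
from h import *
t=np.load("pics/top0.npz");s=np.load("pics/scene0.npz")
T=lambda u,v,z:at(t,((u+.5)/4.7+219.5,(v+.5)/4.7+154.5),z).round(4)
S=lambda u,v,z:at(s,((u+.5)/3.6+239.5,(v+.5)/3.6+169.5),z).round(4)
for n,u,v,z in[("mL",372,109,.1255),("ml",370,168,.1255),("eL",743,137,.1255),("el",742,194,.1255),("catch",635,158,.116),("block",76,376,.132),("dock",(37+182+20+165)/4,(302+318+441+460)/4,.008),("dTL",37,302,.008),("dTR",182,318,.008),("dBL",20,441,.008),("dBR",165,460,.008),("mug",133,105,.085),("handle",148,215,.05)]:print(n,T(u,v,z))
for n,u,v,z in[("mouth near lip",315,208,.1255),("mouth far",345,175,.1255),("far end l",38,52,.1255),("far end r",70,27,.1255),("catch",131,86,.116),("blk L",683,143,.132),("top",702,134,.132),("R",741,152,.132),("near",715,165,.132),("mugrim",537,360,.085)]:print("S",n,S(u,v,z))
E
```

```text
mL [0.609  0.0985 0.1255]
ml [0.5706 0.1005 0.1255]
eL [ 0.5853 -0.1409  0.1255]
el [ 0.5483 -0.139   0.1255]
catch [ 0.5743 -0.0714  0.116 ]
block [0.4407 0.2899 0.132 ]
dock [0.4415 0.2927 0.008 ]
dTL [0.4963 0.3365 0.008 ]
dTR [0.483  0.2366 0.008 ]
dBL [0.4012 0.3485 0.008 ]
dBR [0.386  0.2492 0.008 ]
mug [0.6209 0.2587 0.085 ]
handle [0.5507 0.254  0.05  ]
S mouth near lip [0.6111 0.1025 0.1255]
S mouth far [0.5763 0.1035 0.1255]
S far end l [ 0.584  -0.1399  0.1255]
S far end r [ 0.5501 -0.1385  0.1255]
S catch [ 0.5703 -0.0701  0.116 ]
S blk L [0.4431 0.2744 0.132 ]
S top [0.4286 0.2817 0.132 ]
S R [0.4318 0.3083 0.132 ]
S near [0.4518 0.2984 0.132 ]
S mugrim [0.6144 0.258  0.085 ]
```

```bash
cat >> h.py <<'E'
def go(o,P,head):  # shift in tool axes + rotvec(deg) to reach TCP P, tool down, tool y heading (deg)
    r=R.from_quat(o["ee_rot"]);h=np.deg2rad(head);y=np.array([np.cos(h),np.sin(h),0]);z=np.array([0,0,-1.]);x=np.cross(y,z)
    g=R.from_matrix(np.c_[x,y,z]);print("shift mm",(r.inv().apply(np.array(P)-o["tcp_pos"])*1000).round(1),"turn",np.rad2deg((r.inv()*g).as_rotvec()).round(2),"t",round(o["clock"],2),"F",np.round(o["force"],1))
E
python3 - <<'E'
from h import *;from station import robot
go(robot.get_obs(),[.441,.29,.26],83)
E
```

```text
shift mm [-296.  -212.5  -75.4] turn [ -0.11  -0.02 -15.56] t 0.1 F [ 1.1 -0.1 -0. ]
```

```bash
python3 -m inch '[[-20,-14,-20,0,0,0],[0,0,0,0,0,0],[0,0,0,0,0,0],[0,0,0,0,0,0],[0,0,0,0,0,0]]' 2>&1 | tail -3 | head -c 0; python3 -m inch --help 2>&1 | head -5
```

```text
invalid input: not JSON, or not a number
```

I sent that first call in millimetres, but the rows take metres. Row 1 was limited to 50 mm and later rows led back, but I need to check the state before doing anything else.

```bash
python3 - <<'E'
from h import *;from station import robot
o=robot.get_obs();print(o["tcp_pos"],o["q"].round(2),o["dq"].round(2));go(o,[.441,.29,.26],83)
E
```

```text
[0.24944767 0.59993336 0.18522201] [ 1.09  0.12  1.65 -0.    1.37 -0.08] [-0.   -0.01 -0.01  0.   -0.    0.  ]
shift mm [-295.8 -212.9  -74.6] turn [-4.000e-02  1.000e-02 -1.555e+01] t 0.6 F [ 0.2 -0.2 -0.1]
```

No harm done: the arm is back at its start pose. From here on I'll use metres.

```bash
python3 -m inch '[[-0.02,-0.014,-0.025,0,0,-2],[-0.045,-0.032,-0.05,0,0,-5],[-0.075,-0.054,-0.075,0,0,-8],[-0.105,-0.076,-0.075,0,0,-12],[-0.14,-0.1,-0.075,0,0,-15.5]]'
python3 - <<'E'
from h import *;from station import robot
go(robot.get_obs(),[.441,.29,.26],83)
E
```

```text
clock: 1.1
tcp_pos: [0.3413, 0.4536, 0.2629]
ee_rot: [0.06, 0.998, 0.002, 0.001]
force: [1.9, -0.4, -1.1]
opening: 0.997
grasp_force: 0.0
shift mm [-118.5 -150.5    2.7] turn [0.19 0.14 0.15] t 1.1 F [ 1.9 -0.4 -1.1]
```

```bash
python3 -m inch '[[-0.03,-0.036,0,0,0,0],[-0.06,-0.073,0,0,0,0],[-0.09,-0.11,0,0,0,0],[-0.115,-0.145,0,0,0,0],[-0.115,-0.145,0,0,0,0]]'
python3 - <<'E'
from h import *;from station import robot,capture
go(robot.get_obs(),[.441,.29,.26],83)
c=capture("wrist");cv2.imwrite("pics/w1.png",np.clip(c["img"][:,:,::-1]*1.5,0,255).astype(np.uint8));np.savez("pics/w1.npz",**c);print(c["pose"].round(3))
E
```

```text
clock: 1.6
tcp_pos: [0.4388, 0.2923, 0.2612]
ee_rot: [0.065, 0.998, -0.0, 0.001]
force: [-1.1, 0.6, 0.5]
opening: 1.001
grasp_force: 0.0
shift mm [-2.5 -2.   1.2] turn [-0.03  0.12 -0.42] t 1.6 F [-1.1  0.6  0.5]
[[ 0.129 -0.957 -0.261  0.365]
 [ 0.992  0.124  0.034  0.302]
 [-0.    -0.264  0.965  0.46 ]
 [ 0.     0.     0.     1.   ]]
```

View pics/w1.png

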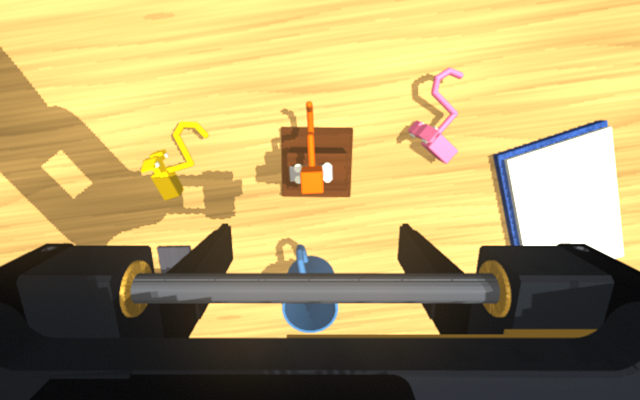

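The wrist view shows the orange block at about (312,180), its arm running up to (309,105) toward -x, and the foot ends at (295,172) and (327,172). The mug's handle is at (300,250). I'll enlarge the hanger.

```bash
python3 - <<'E'
import cv2
i=cv2.imread("pics/w1.png");cv2.imwrite("pics/w1c.png",cv2.resize(i[95:205,260:370],None,fx=5.4,fy=5.4,interpolation=cv2.INTER_CUBIC))
E
```

```text
(no output)
```

View pics/w1c.png

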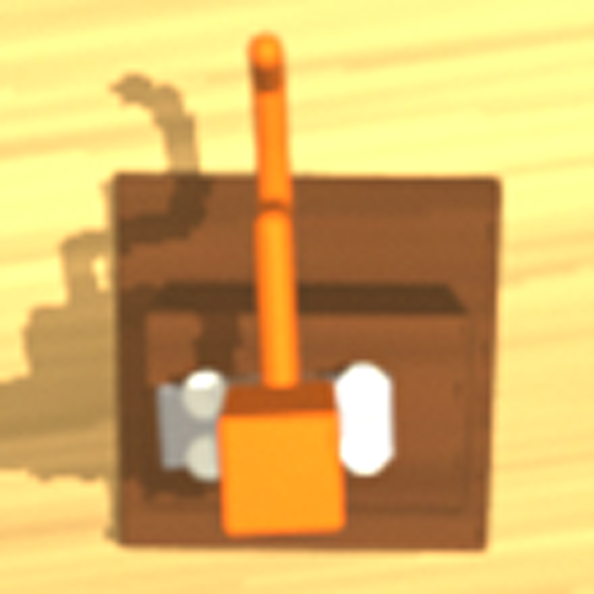

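The top face of the block has corners (221,416), (341,409), (345,528) and (224,536). The nose is at the left (-y) and the hook arm points up (-x).

```bash
python3 - <<'E'
from h import *;from station import robot
c=np.load("pics/w1.npz")
P=np.array([at(c,((u+.5)/5.4+259.5,(v+.5)/5.4+94.5),.132) for u,v in[(221,416),(341,409),(345,528),(224,536)]])
print(P.round(4),P.mean(0).round(4))
e=(P[1]-P[0]+P[2]-P[3]);f=(P[3]-P[0]+P[2]-P[1]);H=np.rad2deg(np.arctan2(e[1],e[0]));print("y heading",H,np.rad2deg(np.arctan2(f[1],f[0])),np.linalg.norm(e)/2,np.linalg.norm(f)/2)
m=P.mean(0);go(robot.get_obs(),[m[0],m[1],.115-.0188],H)
E
```

```text
[[0.426  0.2794 0.132 ]
 [0.4276 0.3024 0.132 ]
 [0.4512 0.3003 0.132 ]
 [0.4497 0.2766 0.132 ]] [0.4386 0.2897 0.132 ]
y heading 86.25955536126753 -5.898556633427737 0.023417098122222674 0.023748400458651682
shift mm [ -1.2  -4.5 165. ] turn [ 0.04  0.06 -3.58] t 1.65 F [-0.2 -0.2  0. ]
```

```bash
python3 -m inch '[[-0.001,-0.003,0.03,0,0,-1],[-0.001,-0.0035,0.065,0,0,-2.5],[-0.001,-0.0035,0.1,0,0,-2.5],[-0.001,-0.0035,0.13,0,0,-2.5],[-0.001,-0.0035,0.15,0,0,-2.5]]'
python3 - <<'E'
from h import *;from station import robot
go(robot.get_obs(),[.4388,.2897,.115-.0188],85.2)
E
```

```text
clock: 2.15
tcp_pos: [0.4354, 0.2931, 0.108]
ee_rot: [0.039, 0.999, -0.001, -0.001]
force: [0.7, 0.6, -0.1]
opening: 1.0
grasp_force: 0.0
shift mm [-3.7 -3.1 11.8] turn [-0.07 -0.14  0.33] t 2.15 F [ 0.7  0.6 -0.1]
```

```bash
python3 -m inch '[[0,0,0.004,0,0,0],[0,0,0.008,0,0,0],[0,0,0.01,0,0,0],[0,0,0.01,0,0,0],[0,0,0.01,0,0,0]]'
python3 - <<'E'
from h import *;from station import robot
go(robot.get_obs(),[.4388,.2897,.115-.0188],85.2)
E
```

```text
clock: 2.65
tcp_pos: [0.4379, 0.293, 0.1016]
ee_rot: [0.04, 0.999, 0.001, 0.001]
force: [-0.5, -0.2, -0.6]
opening: 1.002
grasp_force: 0.0
shift mm [-1.2 -3.2  5.4] turn [0.07 0.1  0.24] t 2.65 F [-0.5 -0.2 -0.6]
```

```bash
python3 -m inch '[[-0.001,-0.003,0.003,0,0,0],[-0.001,-0.003,0.005,0,0,0],[-0.001,-0.003,0.005,0,0,0],[-0.001,-0.003,0.005,0,0,0],[-0.001,-0.003,0.005,0,0,0]]' 35
python3 -m inch '[[0,0,0,0,0,0],[0,0,0,0,0,0],[0,0,0,0,0,0],[0,0,0,0,0,0],[0,0,0,0,0,0]]' 0 30
python3 - <<'E'
from h import *;from station import robot
go(robot.get_obs(),[.4388,.2897,.115-.0188],85.2)
E
```

```text
clock: 3.15
tcp_pos: [0.438, 0.2895, 0.0954]
ee_rot: [0.04, 0.999, 0.0, 0.0]
force: [-0.3, -0.4, -0.8]
opening: 0.636
grasp_force: 0.0
clock: 3.65
tcp_pos: [0.4379, 0.2893, 0.0954]
ee_rot: [0.04, 0.999, -0.0, -0.0]
force: [-0.1, -0.7, 0.5]
opening: 0.247
grasp_force: 30.0
shift mm [-0.8  0.5 -0.8] turn [-0.03 -0.    0.24] t 3.65 F [-0.1 -0.7  0.5]
```

```bash
python3 -m inch '[[0,0,-0.01,0,0,0],[0,0,-0.03,0,0,0],[0,0,-0.05,0,0,0],[0,0,-0.07,0,0,0],[0,0,-0.075,0,0,0]]'
python3 - <<'E'
from h import *;from station import robot
go(robot.get_obs(),[.597,.165,.165],84.3)
E
```

```text
clock: 4.15
tcp_pos: [0.4392, 0.2902, 0.1733]
ee_rot: [0.04, 0.999, 0.001, 0.002]
force: [0.2, 0.4, -2.1]
opening: 0.247
grasp_force: 30.0
shift mm [-167.2 -112.2    8.6] turn [0.14 0.21 1.14] t 4.15 F [ 0.2  0.4 -2.1]
```

```bash
python3 -m inch '[[-0.03,-0.02,0,0,0,0],[-0.07,-0.047,0,0,0,0],[-0.11,-0.074,0,0,0,1.1],[-0.14,-0.094,0,0,0,1.1],[-0.166,-0.112,0,0,0,1.1]]'
python3 -m inch '[[0,0,0,0,0,0],[0,0,0,0,0,0],[0,0,0,0,0,0],[0,0,0,0,0,0],[0,0,0,0,0,0]]'
python3 - <<'E'
from h import *;from station import robot,capture
go(robot.get_obs(),[.597,.165,.165],84.3)
for n in("wrist","scene"):
    c=capture(n);cv2.imwrite(f"pics/{n}2.png",c["img"][:,:,::-1]);np.savez(f"pics/{n}2.npz",**c)
w=cv2.imread("pics/wrist2.png")[60:400,100:540];s=cv2.imread("pics/scene2.png")
f=lambda im,k:np.clip(cv2.resize(im,None,fx=k,fy=k,interpolation=cv2.INTER_CUBIC)*1.4,0,255).astype(np.uint8)
cv2.imwrite("pics/w2c.png",f(w,1.7));cv2.imwrite("pics/s2c.png",f(s[140:260,240:400],5))
E
```

```text
clock: 4.65
tcp_pos: [0.5953, 0.163, 0.1691]
ee_rot: [0.05, 0.999, -0.0, -0.001]
force: [0.1, 0.0, -2.8]
opening: 0.248
grasp_force: 30.0
clock: 5.15
tcp_pos: [0.5939, 0.1654, 0.1704]
ee_rot: [0.049, 0.999, 0.0, -0.0]
force: [0.5, -0.7, -3.3]
opening: 0.248
grasp_force: 30.0
shift mm [-3.2 -0.1  5.4] turn [ 0.   -0.    0.11] t 5.15 F [ 0.5 -0.7 -3.3]
```

View pics/w2c.png

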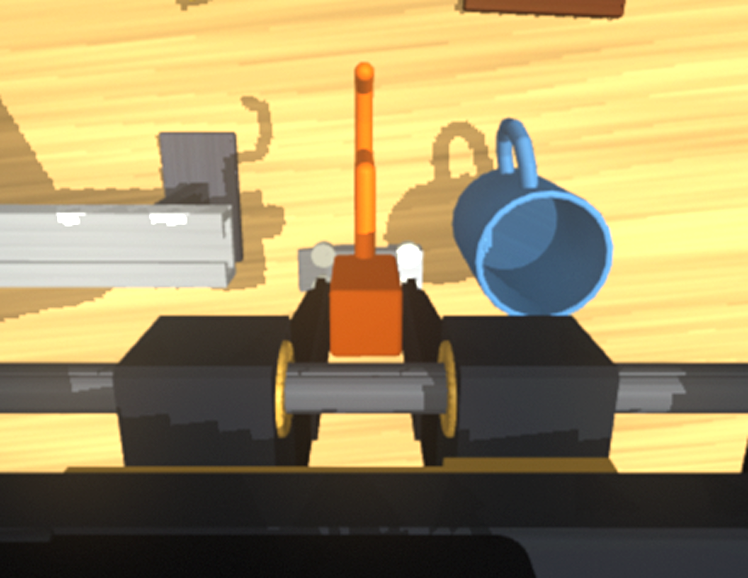

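View pics/s2c.png

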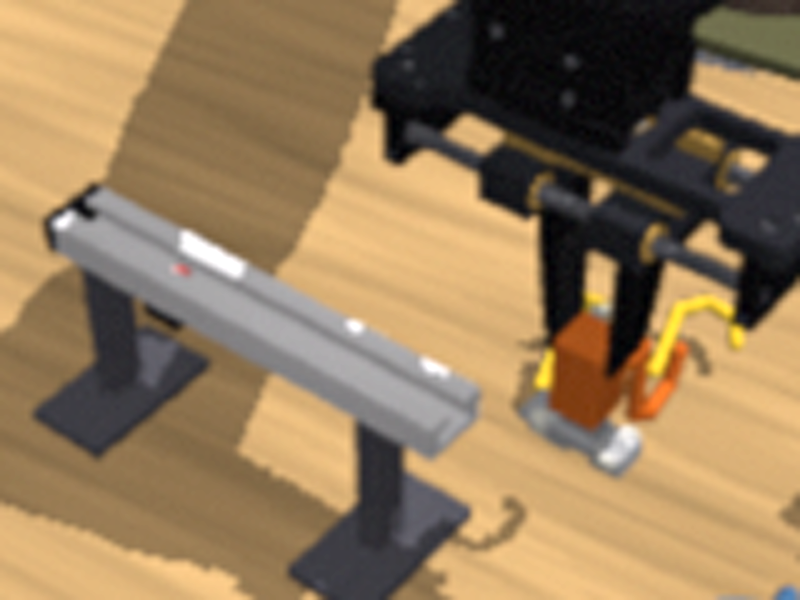

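The wrist crop shows the rail running level, with its mouth edge from about (231,208) to (225,287). The hanger's block face runs (331,283) to (401,356), the rollers are at (322,254) and (409,256), and the mug is clear of everything. The scene crop shows the hanger upright in the grip. I'll project models into both views to refine the alignment.

```bash
python3 - <<'E'
from h import *
c=np.load("pics/wrist2.npz");s=np.load("pics/scene2.npz")
def fr(o,yaw,P):
    return np.array([*o,0])+R.from_euler('z',yaw,degrees=True).apply(P)
W=lambda P:((proj(c,P)-[100,60]+.5)*1.7-.5).round(0).tolist()
S=lambda P:((proj(s,P)-[240,140]+.5)*5-.5).round(0).tolist()
L=lambda *p:np.array(p)/1000
rp=L([-18,120,125.5],[-6,120,125.5],[6,120,125.5],[18,120,125.5],[-18,120,106],[18,120,106],[-18,60,125.5],[18,60,125.5],[-18,-120,125.5],[18,-120,125.5])
rail=fr([.579,-.019],-5.7,rp);print("rail W",W(rail));print("rail S",S(rail))
z=170.4-25.4
hp=L([-12,-12,z+62],[-12,12,z+62],[12,12,z+62],[12,-12,z+62],[0,-28,z+10],[-8,-17,z+10],[-8,18,z+10])
h=fr([.5939,.1654],-5.6,hp);print("h W",W(h));print("h S",S(h))
E
```

```text
rail W [[223.0, 218.0], [225.0, 243.0], [227.0, 267.0], [228.0, 291.0], [233.0, 208.0], [237.0, 277.0], [93.0, 217.0], [102.0, 291.0], [-299.0, 216.0], [-275.0, 290.0]]
rail S [[480.0, 388.0], [465.0, 403.0], [449.0, 418.0], [433.0, 433.0], [479.0, 418.0], [432.0, 463.0], [377.0, 333.0], [328.0, 375.0], [101.0, 188.0], [51.0, 223.0]]
h W [[326.0, 287.0], [402.0, 287.0], [401.0, 355.0], [328.0, 355.0], [297.0, 269.0], [323.0, 250.0], [408.0, 250.0]]
h S [[586.0, 305.0], [635.0, 329.0], [602.0, 361.0], [553.0, 336.0], [532.0, 394.0], [563.0, 395.0], [632.0, 430.0]]
```

```bash
python3 -m inch '[[-0.001,-0.004,0.01,0,0,0],[-0.0015,-0.01,0.02,0,0,0],[-0.0015,-0.017,0.03,0,0,0],[-0.0015,-0.022,0.034,0,0,0],[-0.0015,-0.025,0.034,0,0,0]]'
python3 -m inch '[[0,0,0,0,0,0],[0,0,0,0,0,0],[0,0,0,0,0,0],[0,0,0,0,0,0],[0,0,0,0,0,0]]'
python3 - <<'E'
from h import *;from station import robot,capture
o=robot.get_obs();print(o["tcp_pos"],o["force"].round(1),R.from_quat(o["ee_rot"]).as_matrix()[:,1])
for n in("wrist","scene"):
    c=capture(n);cv2.imwrite(f"pics/{n}3.png",c["img"][:,:,::-1]);np.savez(f"pics/{n}3.npz",**c)
f=lambda im,k:np.clip(cv2.resize(im,None,fx=k,fy=k,interpolation=cv2.INTER_CUBIC)*1.4,0,255).astype(np.uint8)
a=f(cv2.imread("pics/wrist3.png")[180:265,200:360],5)
b=f(cv2.imread("pics/scene3.png")[195:230,310:390],10)[:, :800]
b=cv2.resize(cv2.imread("pics/scene3.png")[190:240,310:390],None,fx=3.4,fy=3.4,interpolation=cv2.INTER_CUBIC)
print(a.shape,b.shape)
o=np.zeros((a.shape[0]+b.shape[0],800,3),np.uint8);o[:a.shape[0]]=a;o[a.shape[0]:,:b.shape[1]]=np.clip(b*1.4,0,255);cv2.imwrite("pics/m3.png",o)
E
```

```text
clock: 5.75
tcp_pos: [0.5925, 0.1386, 0.1346]
ee_rot: [0.05, 0.999, -0.0, -0.001]
force: [-0.3, 0.1, -2.0]
opening: 0.252
grasp_force: 30.0
clock: 6.25
tcp_pos: [0.5937, 0.1398, 0.1366]
ee_rot: [0.049, 0.999, 0.0, 0.0]
force: [0.7, -0.6, -2.8]
opening: 0.246
grasp_force: 30.0
[0.59369418 0.13980429 0.13663649] [ 0.7 -0.6 -2.8] [9.84038372e-02 9.95146547e-01 1.84022419e-04]
(425, 800, 3) (170, 272, 3)
```

View pics/m3.png

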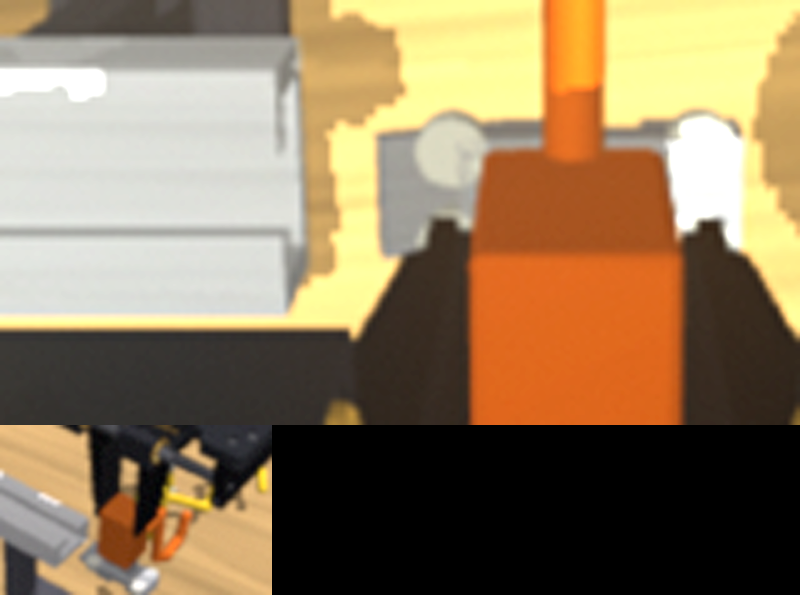

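The crop shows the rail top's mouth edge from (278,68) to (288,313). The foot's nose corners are at (380,130) and (383,255), and the foot and rail look parallel.

```bash
python3 - <<'E'
from h import *
c=np.load("pics/wrist3.npz")
W=lambda u,v,z:at(c,((u+.5)/5-.5+200,(v+.5)/5-.5+180),z)
a,b=W(278,68,.1255),W(288,313,.1255);l0,l1=W(0,313,.1255),W(280,313,.1255);l2,l3=W(0,68,.1255),W(275,68,.1255);f1,f2=W(380,130,.1212),W(383,255,.1212)
t0,t1=W(470,255,.1732),W(683,255,.1732);s0,s1=W(0,230,.1255),W(285,230,.1255)
hd=lambda p,q:np.rad2deg(np.arctan2(*(q-p)[[1,0]])).round(2)
print("rail",a,b,np.linalg.norm(a-b),"heads",hd(l0,l1),hd(l2,l3),hd(s0,s1));print("foot",f1,f2,np.linalg.norm(f1-f2),"blk head",hd(t0,t1), (t0+t1)/2)
m=(a+b)/2;n=(f1+f2)/2;h=np.deg2rad(84.35);x=np.array([np.sin(h),-np.cos(h),0]);y=np.array([np.cos(h),np.sin(h),0])
print("mouth",m,"nose",n,"lateral nose-mouth mm",(n-m)@x*1e3,"gap",(n-m)@y*1e3)
E
```

```text
rail [0.57078139 0.1019969  0.1255    ] [0.60633076 0.09816576 0.1255    ] 0.03575521916847764 heads 84.37 84.37 84.37
foot [0.58207925 0.11392161 0.1212    ] [0.60059508 0.11192876 0.1212    ] 0.018622760146331623 blk head 84.37 [0.58307175 0.14134987 0.1732    ]
mouth [0.58855608 0.10008133 0.1255    ] nose [0.59133717 0.11292519 0.1212    ] lateral nose-mouth mm 1.5030841392202579 gap 13.05525998379717
```

```bash
python3 -m inch '[[0.0008,0,0.0003,0,0,0],[0.0015,-0.003,0.0004,0,0,0],[0.0015,-0.007,0.0004,0,0,0],[0.0015,-0.011,0.0004,0,0,0],[0.0015,-0.014,0.0004,0,0,0]]'
python3 -m inch '[[0,-0.002,0,0,0,0],[0,-0.004,0,0,0,0],[0,-0.006,0,0,0,0],[0,-0.007,0,0,0,0],[0,-0.008,0,0,0,0]]'
```

```text
clock: 6.85
tcp_pos: [0.5906, 0.1253, 0.1359]
ee_rot: [0.05, 0.999, -0.0, -0.0]
force: [0.8, 0.2, -3.5]
opening: 0.248
grasp_force: 30.0
clock: 7.35
tcp_pos: [0.5899, 0.1178, 0.136]
ee_rot: [0.049, 0.999, 0.0, 0.0]
force: [0.4, 0.5, -2.4]
opening: 0.25
grasp_force: 30.0
```

```bash
python3 -m inch '[[0,-0.002,0,0,0,0],[0,-0.003,0,0,0,0],[0,-0.005,0,0,0,0],[0,-0.007,0,0,0,0],[0,-0.008,0,0,0,0]]'
python3 -m inch '[[0,-0.002,0,0,0,0],[0,-0.004,0,0,0,0],[0,-0.006,0,0,0,0],[0,-0.008,0,0,0,0],[0,-0.01,0,0,0,0]]'
```

```text
clock: 7.85
tcp_pos: [0.5891, 0.1097, 0.136]
ee_rot: [0.049, 0.999, -0.0, -0.0]
force: [-0.2, 0.6, -1.8]
opening: 0.249
grasp_force: 30.0
clock: 8.35
tcp_pos: [0.5881, 0.0997, 0.1359]
ee_rot: [0.049, 0.999, -0.0, -0.0]
force: [0.3, 0.5, -2.5]
opening: 0.245
grasp_force: 30.0
```

```bash
python3 -m inch '[[0,-0.003,0,0,0,0],[0,-0.006,0,0,0,0],[0,-0.009,0,0,0,0],[0,-0.012,0,0,0,0],[0,-0.014,0,0,0,0]]'
python3 -m inch '[[0,-0.003,0,0,0,0],[0,-0.006,0,0,0,0],[0,-0.009,0,0,0,0],[0,-0.012,0,0,0,0],[0,-0.015,0,0,0,0]]'
```

```text
clock: 8.85
tcp_pos: [0.5867, 0.0857, 0.1359]
ee_rot: [0.049, 0.999, -0.0, -0.0]
force: [0.2, 0.4, -2.8]
opening: 0.248
grasp_force: 30.0
clock: 9.35
tcp_pos: [0.5852, 0.0708, 0.136]
ee_rot: [0.049, 0.999, 0.0, 0.0]
force: [-0.6, 0.3, -2.7]
opening: 0.25
grasp_force: 30.0
```

```bash
python3 -m inch '[[0,-0.006,0,0,0,0],[0,-0.014,0,0,0,0],[0,-0.022,0,0,0,0],[0,-0.03,0,0,0,0],[0,-0.036,0,0,0,0]]'
python3 -m inch '[[0,-0.006,0,0,0,0],[0,-0.014,0,0,0,0],[0,-0.022,0,0,0,0],[0,-0.03,0,0,0,0],[0,-0.036,0,0,0,0]]'
```

```text
clock: 9.85
tcp_pos: [0.5816, 0.0343, 0.136]
ee_rot: [0.05, 0.999, -0.0, 0.0]
force: [0.2, 0.6, -2.8]
opening: 0.25
grasp_force: 30.0
clock: 10.35
tcp_pos: [0.5781, -0.0014, 0.136]
ee_rot: [0.05, 0.999, -0.0, -0.0]
force: [-0.3, 0.6, -2.0]
opening: 0.251
grasp_force: 30.0
```

```bash
python3 -m inch '[[0,-0.005,0,0,0,0],[0,-0.01,0,0,0,0],[0,-0.015,0,0,0,0],[0,-0.02,0,0,0,0],[0,-0.024,0,0,0,0]]'
python3 -m inch '[[0,-0.002,0,0,0,0],[0,-0.004,0,0,0,0],[0,-0.006,0,0,0,0],[0,-0.008,0,0,0,0],[0,-0.01,0,0,0,0]]'
```

```text
clock: 10.85
tcp_pos: [0.5757, -0.0249, 0.136]
ee_rot: [0.049, 0.999, -0.0, 0.0]
force: [-1.0, 0.6, -3.2]
opening: 0.25
grasp_force: 30.0
clock: 11.35
tcp_pos: [0.5748, -0.0345, 0.136]
ee_rot: [0.049, 0.999, 0.0, 0.0]
force: [0.0, 0.5, -3.1]
opening: 0.252
grasp_force: 30.0
```

```bash
python3 -m inch '[[0,-0.002,0,0,0,0],[0,-0.004,0,0,0,0],[0,-0.006,0,0,0,0],[0,-0.008,0,0,0,0],[0,-0.01,0,0,0,0]]'
python3 -m inch '[[0,-0.002,0,0,0,0],[0,-0.004,0,0,0,0],[0,-0.006,0,0,0,0],[0,-0.008,0,0,0,0],[0,-0.008,0,0,0,0]]'
```

```text
clock: 11.85
tcp_pos: [0.5738, -0.0445, 0.1359]
ee_rot: [0.049, 0.999, 0.0, -0.0]
force: [0.1, 0.0, -2.9]
opening: 0.247
grasp_force: 30.0
clock: 12.35
tcp_pos: [0.5731, -0.0525, 0.1361]
ee_rot: [0.049, 0.999, -0.0, 0.0]
force: [0.5, 0.5, -1.4]
opening: 0.246
grasp_force: 30.0
```

```bash
python3 -m inch '[[0,-0.001,0,0,0,0],[0,-0.003,0,0,0,0],[0,-0.004,0,0,0,0],[0,-0.006,0,0,0,0],[0,-0.006,0,0,0,0]]'
python3 -m inch '[[0,-0.001,0,0,0,0],[0,-0.002,0,0,0,0],[0,-0.003,0,0,0,0],[0,-0.004,0,0,0,0],[0,-0.005,0,0,0,0]]'
```

```text
clock: 12.85
tcp_pos: [0.5725, -0.0587, 0.1361]
ee_rot: [0.049, 0.999, -0.0, 0.0]
force: [0.2, 1.1, -1.4]
opening: 0.25
grasp_force: 30.0
clock: 13.35
tcp_pos: [0.5719, -0.0634, 0.136]
ee_rot: [0.049, 0.999, -0.0, 0.0]
force: [-0.0, 0.7, -0.8]
opening: 0.247
grasp_force: 30.0
```

```bash
for i in 1; do python3 -m inch '[[0,-0.001,0,0,0,0],[0,-0.002,0,0,0,0],[0,-0.003,0,0,0,0],[0,-0.004,0,0,0,0],[0,-0.004,0,0,0,0]]'; done
python3 -m inch '[[0,-0.001,0,0,0,0],[0,-0.002,0,0,0,0],[0,-0.003,0,0,0,0],[0,-0.003,0,0,0,0],[0,-0.003,0,0,0,0]]'
```

```text
clock: 13.85
tcp_pos: [0.5715, -0.0675, 0.136]
ee_rot: [0.049, 0.999, -0.0, -0.0]
force: [-0.1, 0.8, -0.9]
opening: 0.248
grasp_force: 30.0
clock: 14.35
tcp_pos: [0.5712, -0.0704, 0.1359]
ee_rot: [0.049, 0.999, -0.0, -0.0]
force: [-0.1, 1.3, -0.0]
opening: 0.246
grasp_force: 30.0
```

```bash
python3 -m inch '[[0,-0.001,0,0,0,0],[0,-0.002,0,0,0,0],[0,-0.003,0,0,0,0],[0,-0.003,0,0,0,0],[0,-0.003,0,0,0,0]]'
python3 -m inch '[[0,-0.0005,0,0,0,0],[0,-0.001,0,0,0,0],[0,-0.0015,0,0,0,0],[0,-0.002,0,0,0,0],[0,-0.002,0,0,0,0]]'
```

```text
clock: 14.85
tcp_pos: [0.5708, -0.0736, 0.1357]
ee_rot: [0.049, 0.999, -0.0, -0.0]
force: [0.7, -0.6, -1.8]
opening: 0.25
grasp_force: 30.0
clock: 15.35
tcp_pos: [0.5707, -0.0753, 0.1359]
ee_rot: [0.049, 0.999, -0.0, -0.0]
force: [0.8, -0.2, -1.8]
opening: 0.247
grasp_force: 30.0
```

The upward force dropped back and the drag disappeared at y≈-0.073, so the catch has clicked. To confirm, I'll nudge forward in small steps toward the hard stop.

```bash
python3 -m inch '[[0,-0.0005,0,0,0,0],[0,-0.001,0,0,0,0],[0,-0.001,0,0,0,0],[0,-0.001,0,0,0,0],[0,-0.001,0,0,0,0]]'
```

```text
clock: 15.85
tcp_pos: [0.5706, -0.0762, 0.136]
ee_rot: [0.049, 0.999, -0.0, -0.0]
force: [0.1, -1.4, -2.5]
opening: 0.246
grasp_force: 30.0
```

```bash
python3 -m inch '[[0,-0.0003,0,0,0,0],[0,-0.0006,0,0,0,0],[0,-0.0006,0,0,0,0],[0,-0.0006,0,0,0,0],[0,-0.0006,0,0,0,0]]'
```

```text
clock: 16.35
tcp_pos: [0.5706, -0.0768, 0.136]
ee_rot: [0.049, 0.999, -0.0, 0.0]
force: [-0.0, -0.8, -2.0]
opening: 0.25
grasp_force: 30.0
```

```bash
python3 -m inch '[[0,-0.0003,0,0,0,0],[0,-0.0006,0,0,0,0],[0,-0.0008,0,0,0,0],[0,-0.0008,0,0,0,0],[0,-0.0008,0,0,0,0]]'
```

```text
clock: 16.85
tcp_pos: [0.5705, -0.0772, 0.1359]
ee_rot: [0.049, 0.999, 0.0, 0.0]
force: [-0.4, 1.7, -3.4]
opening: 0.247
grasp_force: 30.0
```

The hard stop is just being felt (Fy +1.7 N). I'll back off 1 mm, lower slightly and release.

```bash
python3 -m inch '[[0,0.0006,0.0002,0,0,0],[0,0.0012,0.0004,0,0,0],[0,0.0012,0.0005,0,0,0],[0,0.0012,0.0005,0,0,0],[0,0.0012,0.0005,0,0,0]]'
python3 -m inch '[[0,0,0,0,0,0],[0,0,0,0,0,0],[0,0,0,0,0,0],[0,0,0,0,0,0],[0,0,0,0,0,0]]' 65
```

```text
clock: 17.35
tcp_pos: [0.5706, -0.0767, 0.1355]
ee_rot: [0.049, 0.999, -0.0, 0.0]
force: [-0.1, -0.2, -2.6]
opening: 0.247
grasp_force: 30.0
clock: 17.85
tcp_pos: [0.5708, -0.0764, 0.1357]
ee_rot: [0.049, 0.999, -0.0, 0.0]
force: [-0.6, -0.2, -0.1]
opening: 0.609
grasp_force: 0.0
```

Released. Retreating straight up, then one last look.

```bash
python3 -m inch '[[0,0,-0.01,0,0,0],[0,0,-0.03,0,0,0],[0,0,-0.055,0,0,0],[0,0,-0.08,0,0,0],[0,0,-0.1,0,0,0]]' 65
python3 -m inch '[[0,0,0,0,0,0],[0,0,0,0,0,0],[0,0,0,0,0,0],[0,0,0,0,0,0],[0,0,0,0,0,0]]'
python3 - <<'E'
from h import *;from station import capture
f=lambda im,k:np.clip(cv2.resize(im,None,fx=k,fy=k,interpolation=cv2.INTER_CUBIC)*1.4,0,255).astype(np.uint8)
a=f(capture("wrist")["img"][50:250,200:440,::-1],1.66);b=f(capture("scene")["img"][130:250,180:420,::-1],1.66*200/120)[:332,:400]
cv2.imwrite("pics/fin.png",np.hstack([a[:332],b[:332]]))
E
```

```text
clock: 18.35
tcp_pos: [0.5711, -0.0765, 0.2382]
ee_rot: [0.049, 0.999, -0.0, 0.001]
force: [0.3, -0.8, -0.2]
opening: 0.652
grasp_force: 0.0
clock: 18.85
tcp_pos: [0.57, -0.0763, 0.2341]
ee_rot: [0.049, 0.999, 0.0, -0.001]
force: [0.5, -0.0, 0.4]
opening: 0.648
grasp_force: 0.0
```

View pics/fin.png

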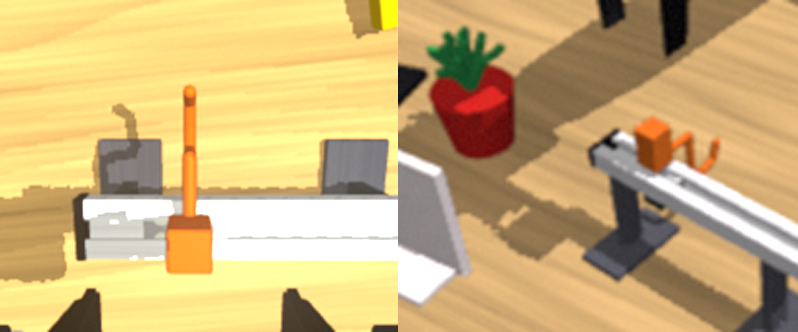

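The hanger stands upright in the rail, with its block at (189,245) in the left half. The fingers are clear of it, and the plant and frame are undisturbed. Handing in.

```bash
python3 -c "
from station import robot
print(robot.sign_off())"
```

```text
the job is handed in; nothing more can be done
None
```

I slid the hanger into the rail until the forces showed the catch clicking up into the foot's pocket, released it there upright, and handed the job in at about 19 s; no verdict came back. My first move command used millimetres instead of metres, but the arm came back to its start pose and nothing was disturbed.

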